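# Change the bracket in the marking press and strike the next one

### The arm

A 6-joint arm with a two-finger parallel gripper is mounted at the origin on a cart in front of the work surface, level with it; the furniture and walls round the work are solid. World frame = base frame: x ahead of the robot, y to its left, z up, the work surface at z = 0. Lengths are in m, angles in degrees, forces in N, time in s.
With the tool pointing down it reaches from about 0.325 to 0.85 m from the base axis. Payload 15.5 kg.
Tool frame: the origin (TCP) lies midway between the tips of the shut fingers; the grasp point (between the pads) lies 19 mm behind it; z points along the fingers, y is the line along which they close (so a half turn about z gives the same grasp; the last joint's range is limited). The gripper opens to 91 mm and grips with 3 to 60 N. Pads are 32 mm wide; open, the fingers measure 118 mm over their backs; the gripper's body (76 mm by 178 mm) begins 60 mm behind the grasp point.
Start: joints at [65.46, 28.281, 77.091, -0, 74.628, -5.472], TCP at [0.204, 0.591, 0.214] pointing down, gripper open.
Joint ranges: [-166.48, 166.48], [-47.26, 123.95], [12.59, 153.08], [-70.14, 250.14], [6.76, 159.57], [-176.63, 176.63]. Speed limits (degrees/s): [108.29, 108.29, 147.25, 172.46, 172.46, 172.46].

### API

Orientations are given as a 3x3 rotation matrix whose columns are the frame's x, y, z axes.
In Python, from bench import ctrl gives the robot as it stands. The module is installed in compiled form; this text tells all that it offers. Calls block until the motion is done:
- ctrl.goto(position, orientation): joint-space move of the TCP to a pose.
- ctrl.move_l(position, vel=0.15, ori=None, contact_N=None): straight line of the TCP; ori=None keeps the orientation; vel is the mean speed in m/s. With contact_N (N) it stops when the force on the tool has changed by that much, and returns True; else False.
- ctrl.movej(angles): joint-space move.
- ctrl.command_gripper(opening): opening from 0.0 (shut) to 1.0 (fully open); the grip force is fixed at half the most; returns when the fingers have stopped.
- ctrl.sleep(seconds).
- ctrl.ik(position, orientation): joint angles nearest the present ones, or None.
- ctrl.read_camera(name): name is "side" or "top"; returns the picture (384x512x3 uint8, blue, green, red); there is no depth.
- ctrl.camera_params(name): a dict with "fx", "fy", "cx", "cy" (pixels), "pose" (4x4, takes a point from camera to world coordinates). Camera axes: x right, y up, looking along -z (the intrinsics and any distortion apply to the point x, -y, -z); pixel columns grow to the right and rows downward; lengths in m; the calibration is good to about 2 mm. A picture is of the moment at which its call begins. camera_params takes no time and is no camera call.
A pose or a line that the arm cannot do raises ctrl.MotionError and nothing moves.
- ctrl.sign_off(): hands the job in; it is judged then, once.
Readings, each from a call of its own:
- ctrl.current_t(): time.
- ctrl.current_q(): joint angles.
- ctrl.current_dq(): joint speeds.
- ctrl.current_effort(): joint torques, N m.
- ctrl.current_tool_pos(): TCP position.
- ctrl.current_eef_rot(): TCP orientation.
- ctrl.current_contact_force(): force on the tool from outside, world axes, zero at the start.
- ctrl.current_wrist_torque(): the same for the moment, N m.
- ctrl.current_grip_width(): opening from 0.0 (shut) to 1.0 (fully open).
- ctrl.current_grasp_force(): force on a finger pad.
Only numpy, scipy, OpenCV 4.12 (cv2) and the standard library are available. Lean on these libraries where they do the work, as an engineer would, in place of code of your own. Each camera call takes 0.05 s, during which the arm holds its last target. There are 200 camera calls.

### The job

Take the marked angle bracket out of the little lever press and lay it flat in the empty foil tray, upright end up. Then feed the blank bracket from the bench, flat leg first, through the guide under the press's stripper plate until it is fully home against the end stop, and with it lying there push the press lever right down to its stop and let it come up again; never work the lever unless the blank is home. Leave the blank in the press, and do not disturb the piston, oil bottle, wood block or pliers.

Things in the scene. Friction and masses are not known exactly. Their poses are not given: they have to be found in the camera images.
- press: Small grey C-frame marking press, bolted down: base x -61 to +45, y -82 to +56 mm. Origin on the bench below the punch; x = feed direction (mouth to end stop), y = from punch to lever pad, z up. Steel bed, top at z 40, spans x -58 to 40, y -32 to 32. Column y -82 to -42, head over the die x -17 to 17 up to z 112, lever arm 16 wide above it, z 139 to 153 when up.
- press_home (a point): Point on the bed where a bracket's origin lies when it is fully home, free end against the end stop (press x -22, y 0, z 40 mm). Axes as the press.
- press_mouth (a point): Mouth of the guide, on the bed (press x -34, y 0, z 40 mm). From press x -22 to the end stop's face at x +26 the guide is a tunnel along x, 41 wide between side rails and 10 mm high under the fixed stripper plate (top z 56). Flared side lead-ins and an upturned lip (top z 60) reach out to x -40.
- lever_pad (a point): Top centre of the ribbed 44 x 44 mm pad at the lever's end, 105 mm from the punch in the press's y and 154 mm above the bench when up. It moves with the lever: about 40 mm down at the stop.
- press_lever (a joint): Lever angle in rad: 0 up (spring return), 0.24 down on its stop. The hinge lies along the press's x at y -60, z 146 mm, 165 mm from the pad's centre. The pad takes about 5 N at the top, 10 N at the stop; the punch moves with it and just meets the bracket.
- marked_bracket: Aluminium angle bracket (140 g) with a small ring stamped on its leg; starts in the press, leg in the tunnel. Flat leg 96 x 36 x 5 mm; at one end an upright plate 36 wide, 5 thick, 70 high over all. Origin under the middle of the leg (underside); x along the leg, free end at +48, the upright's outer face at -48 mm; z up.
- blank_bracket: The same aluminium angle bracket without the ring mark; it starts lying on its leg on the bench, upright end up. Size, origin and axes as the marked one.
- tray: Empty foil tray, 88 x 118 x 40 mm, fixed to the bench, open on top: 76 x 106 mm inside with a flat floor 2 mm above the bench, walls 39 mm high. Origin at the centre of its underside, y along its long side, z up.
- piston: Bystander: aluminium piston, 48 mm diameter, 46 mm high, standing; origin at the centre of its underside.
- oil_bottle: Bystander: brown oil bottle, 67 mm diameter, 150 mm high, standing; origin at the centre of its underside.
- wood_block: Bystander: wooden block 45 x 90 x 22 mm (x, y, z), lying; origin at the centre of its underside.
- pliers: Bystander: combination pliers 167 x 66 x 15 mm (x, y, z), lying; origin at the centre of the underside.

How it is judged:
By the outcome, as a careful person would: the job done as asked, in the order asked, and still so for the second after the job is handed in, with the robot touching nothing.
It also fails if it takes over 72 s, if anything falls off the work surface, if the arm or the gripper's body presses on something with over 40 N, if the wrist force passes 120 N, or if a joint passes its speed limit or range.

## Working session

There is one attempt and no reset: what is moved stays moved. The work goes in short steps, each a Python script; the robot and the scene stay as the last script left them, time stands still between calls to the robot, and variables do not carry over. Pictures are saved under pics/ and viewed, at most 13 in all, crops included, and the job is handed in when it is done.

```bash
mkdir -p pics
python3 - <<'E'
from bench import ctrl
import cv2
for n in("top","side"):
    cv2.imwrite(f"pics/{n}0.png",cv2.resize(ctrl.read_camera(n),(800,600),interpolation=cv2.INTER_CUBIC)); p=ctrl.camera_params(n); print(n,p)
print(ctrl.current_eef_rot())
E
```

```text
top {'fx': 462.7965228429229, 'fy': 462.7965228429229, 'cx': 261.8051588946215, 'cy': 183.7037713693434, 'pose': array([[ 0.01902208,  0.9829956 , -0.18264121,  0.3542055 ],
       [-0.99981192,  0.01801126, -0.00719174, -0.02473157],
       [-0.00377985,  0.18274367,  0.98315333,  1.16354636],
       [ 0.        ,  0.        ,  0.        ,  1.        ]])}
side {'fx': 408.20870130706095, 'fy': 408.20870130706095, 'cx': 250.73672895782508, 'cy': 192.11415595132001, 'pose': array([[-0.99161905,  0.09248332, -0.09021366,  0.4403678 ],
       [-0.12800863, -0.60885117,  0.78288827,  0.72395483],
       [ 0.01747741,  0.78787505,  0.61558708,  0.73491402],
       [ 0.        ,  0.        ,  0.        ,  1.        ]])}
[[-9.45137573e-01  3.26672278e-01 -4.38284801e-04]
 [ 3.26672564e-01  9.45136990e-01 -1.05142399e-03]
 [ 7.07681082e-05 -1.13691594e-03 -9.99999351e-01]]
```

View pics/top0.png

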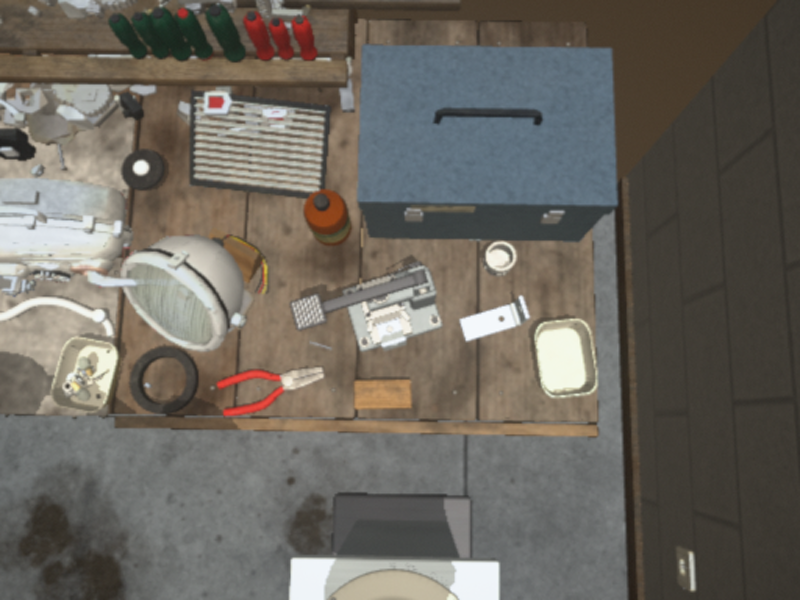

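View pics/side0.png

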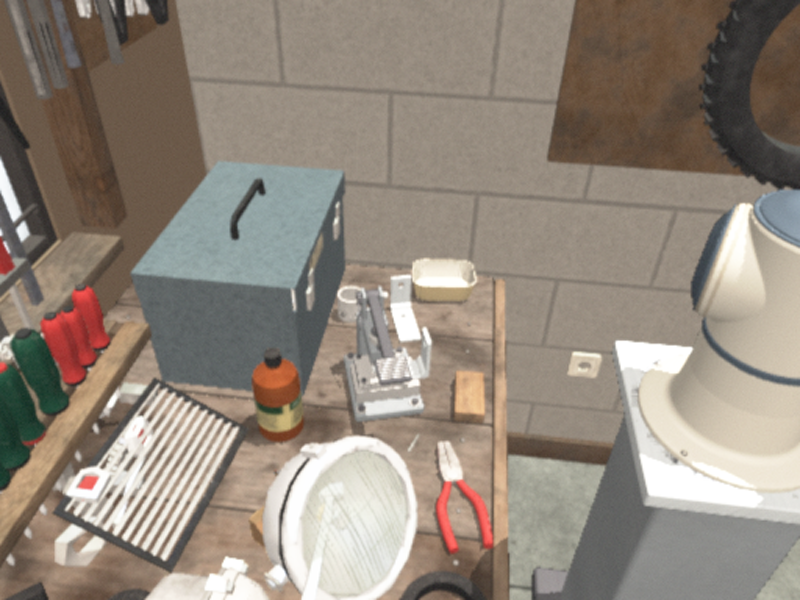

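Top view (800x600): press at (395,310) with the lever pad at (308,311) and the mouth facing the robot. The blank's upright is at (523,305) and its free end at (465,330). Tray (566,358), piston (500,257), bottle (327,215), block (383,393), pliers (270,390). I'll zoom in on both views.

```bash
cat > h.py <<'E'
from bench import ctrl
import cv2, numpy as np
def ray(n,u,v):
    p=ctrl.camera_params(n);T=p["pose"]
    d=np.array([(u-p["cx"])/p["fx"],-(v-p["cy"])/p["fy"],-1.])
    return T[:3,3],T[:3,:3]@d
def onz(n,u,v,z):
    o,d=ray(n,u,v);return (o+d*(z-o[2])/d[2])
def tri(a,b):
    o1,d1=ray("top",*a);o2,d2=ray("side",*b);d1/=np.linalg.norm(d1);d2/=np.linalg.norm(d2)
    s=np.linalg.lstsq(np.c_[d1,-d2],o2-o1,rcond=None)[0]
    A=o1+d1*s[0];B=o2+d2*s[1];return (A+B)/2,np.linalg.norm(A-B)
def proj(n,P):
    p=ctrl.camera_params(n);T=p["pose"];c=T[:3,:3].T@(np.asarray(P)-T[:3,3])
    return np.array([p["cx"]-p["fx"]*c[0]/c[2],p["cy"]+p["fy"]*c[1]/c[2]])
def crop(n,x0,y0,w,h,f,name):
    im=ctrl.read_camera(n);c=cv2.resize(im[y0:y0+h,x0:x0+w],None,fx=f,fy=f,interpolation=cv2.INTER_CUBIC);
    for i in range(0,w,10):cv2.putText(c,str(x0+i) if i%20==0 else "'",(int((i+.5)*f),10),0,.4,(0,255,255),1)
    for i in range(0,h,10):cv2.putText(c,str(y0+i),(0,int((i+.5)*f)+4),0,.4,(0,255,255),1)
    cv2.imwrite("pics/"+name,c);return im
E
python3 - <<'E'
from h import *
crop("top",182,144,210,118,3.8,"t1.png")
crop("side",200,165,120,110,5.4,"s1.png")
E
```

```text
(no output)
```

View pics/t1.png

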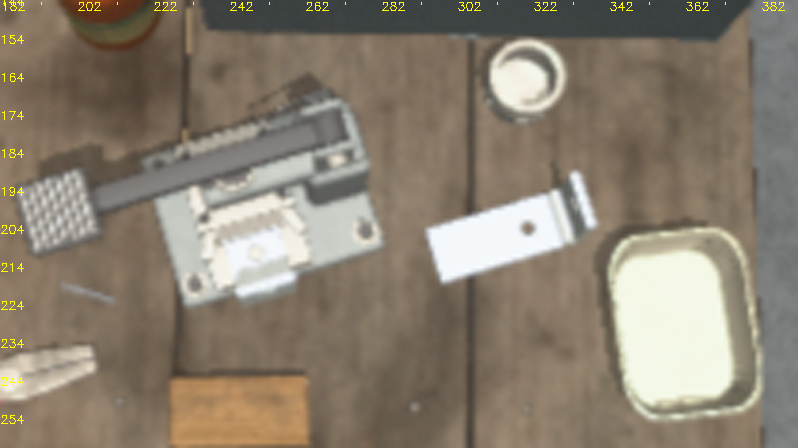

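View pics/s1.png

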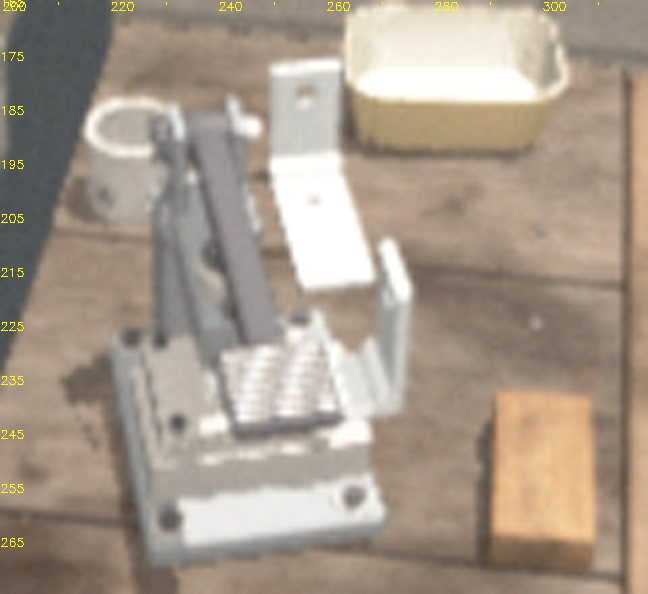

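Top zoom: the pad centre is at crop (59,211), and the marked upright sits at the mouth around (266,285). The blank's free end is (426,231)–(443,283) and its upright's top edge (575,172)–(597,227). The tray rim centre is about (685,322). In the side zoom the marked upright's top edge is (380,242)–(408,295) and the blank's upright top (272,65)–(340,60).

```bash
cat >> h.py <<'E'
T=lambda x,y:(182+x/3.8-.5,144+y/3.8-.5)
S=lambda x,y:(200+x/5.4-.5,165+y/5.4-.5)
E
python3 - <<'E'
from h import *
np.set_printoptions(precision=4,suppress=True)
print("pad",tri(T(59,211),S(280,381)),onz("top",*T(59,211),.154))
pc=[onz("top",*T(*c),.154) for c in [(18,188),(82,168),(101,236),(37,256)]]
print("pad corners",*pc)
print("base near L",tri(T(190,305),S(385,515)),"far L",tri(T(153,190),S(150,560)))
for z in(.0,.01,.02):print(z,onz("top",*T(190,305),z),onz("top",*T(383,242),z))
print("lever arm far end",onz("top",*T(330,128),.146), onz("top",*T(105,195),.15))
print("blank free",tri(T(426,231),S(373,277)),tri(T(443,283),S(307,288)))
print(*[onz("top",*T(*c),.005) for c in [(426,231),(443,283),(557,190),(577,243)]])
print("blank upr top",tri(T(575,172),S(272,65)),tri(T(597,227),S(340,60)))
print(*[onz("top",*T(*c),.07) for c in [(575,172),(597,227)]])
print("side leg",*[onz("side",*S(*c),.005) for c in [(307,288),(373,277),(275,163),(342,157)]])
print("tray",*[onz("top",*T(*c),.04) for c in [(606,236),(745,226),(763,408),(625,420),(685,322)]])
print("marked upr side z110",onz("side",*S(380,242),.11),onz("side",*S(408,295),.11))
print("marked upr top",*[onz("top",*T(*c),.11) for c in [(235,297),(298,278),(235,285),(297,265)]])
for n,c in [("piston",(527,75)),]:print(n,onz("top",*T(*c),.046))
print("block",[onz("top",*T(*c),.022) for c in [(170,378),(307,374)]],"bottle",onz("top",327/1.5625,205/1.5625,.15))
E
```

```text
pad (array([0.5055, 0.125 , 0.153 ]), np.float64(0.0012709935344370272)) [0.5048 0.1249 0.154 ]
pad corners [0.5178 0.1494 0.154 ] [0.5303 0.1126 0.154 ] [0.4906 0.0999 0.154 ] [0.4782 0.1364 0.154 ]
base near L (array([0.4654, 0.0572, 0.0125]), np.float64(0.000491649628728734)) far L (array([ 0.5547,  0.0858, -0.0026]), np.float64(0.022084901347126512))
0.0 [0.4664 0.0581 0.    ] [ 0.5108 -0.0692  0.    ]
0.01 [0.4654 0.0574 0.01  ] [ 0.5095 -0.0689  0.01  ]
0.02 [0.4645 0.0567 0.02  ] [ 0.5081 -0.0685  0.02  ]
lever arm far end [ 0.5584 -0.0317  0.146 ] [0.5153 0.0991 0.15  ]
blank free (array([ 0.5006, -0.0954,  0.0195]), np.float64(0.030609019764756443)) (array([ 0.5025, -0.1103, -0.0105]), np.float64(0.0341476380269488))
[ 0.518  -0.0975  0.005 ] [ 0.4836 -0.109   0.005 ] [ 0.5473 -0.1847  0.005 ] [ 0.5119 -0.1977  0.005 ]
blank upr top (array([ 0.5481, -0.1867,  0.0731]), np.float64(0.0010913276215070915)) (array([ 0.5142, -0.2007,  0.07  ]), np.float64(0.00162236010900171))
[ 0.5481 -0.1872  0.07  ] [ 0.5134 -0.2006  0.07  ]
side leg [ 0.518  -0.0952  0.005 ] [ 0.4862 -0.1083  0.005 ] [ 0.5467 -0.1923  0.005 ] [ 0.5118 -0.2028  0.005 ]
tray [ 0.512  -0.2112  0.04  ] [ 0.5201 -0.3007  0.04  ] [ 0.4042 -0.309   0.04  ] [ 0.395  -0.2217  0.04  ] [ 0.4576 -0.2609  0.04  ]
marked upr side z110 [ 0.4788 -0.0121  0.11  ] [0.4638 0.0207 0.11  ]
marked upr top [0.4611 0.0234 0.11  ] [ 0.4733 -0.0142  0.11  ] [0.4683 0.0236 0.11  ] [ 0.4811 -0.0134  0.11  ]
piston [ 0.616  -0.1601  0.046 ]
block [array([0.4169, 0.068 , 0.022 ]), array([ 0.4212, -0.0203,  0.022 ])] bottle [0.6619 0.1046 0.15  ]
```

```bash
cat >> h.py <<'E'
np.set_printoptions(precision=4,suppress=True)
PO=np.array([.540,.0256]);PY=np.radians(18.8)
def d2(a):return np.array([np.cos(a),np.sin(a)])
def P(x,y,z):
    e=d2(PY);return np.r_[PO+x*e+y*np.array([-e[1],e[0]]),z]
def R(a):  # tool down, closing along yaw a; half-turn with smaller last-joint travel
    c=[]
    for k in(0,np.pi):
        y=np.r_[d2(a+k),0];z=np.array([0,0,-1.]);c.append(np.c_[np.cross(y,z),y,z])
    return c
def pick(p,a):
    q=ctrl.current_q();o=[(np.abs(np.array(j)-q).max(),i) for i,M in enumerate(R(a)) if (j:=ctrl.ik(p,M)) is not None]
    print("pick",o);return R(a)[min(o)[1]]
def st(s):print(s,"t %.1f"%ctrl.current_t(),ctrl.current_tool_pos(),"w %.3f"%ctrl.current_grip_width(),"F",ctrl.current_contact_force())
H=.062-.019   # TCP height above bracket underside
E
python3 - <<'E'
from h import *
ctrl.command_gripper(.27)
p=P(-.069,0,.22);M=pick(p,PY);ctrl.goto(p,M);st("above")
print(ctrl.move_l(P(-.069,0,.040+H),vel=.1,contact_N=8));st("down")
crop("top",222,160,80,75,7,"t2.png");crop("side",215,150,100,110,5.4,"s2.png")
E
```

```text
pick [(np.float64(72.26785994133209), 0), (np.float64(159.86487139813286), 1)]
above t 3.6 [0.4748 0.004  0.22  ] w 0.270 F [-0.4075 -0.1134  0.4102]
False
down t 5.1 [0.475  0.0033 0.0834] w 0.266 F [ 0.5837 -0.3714  0.2879]
```

View pics/s2.png

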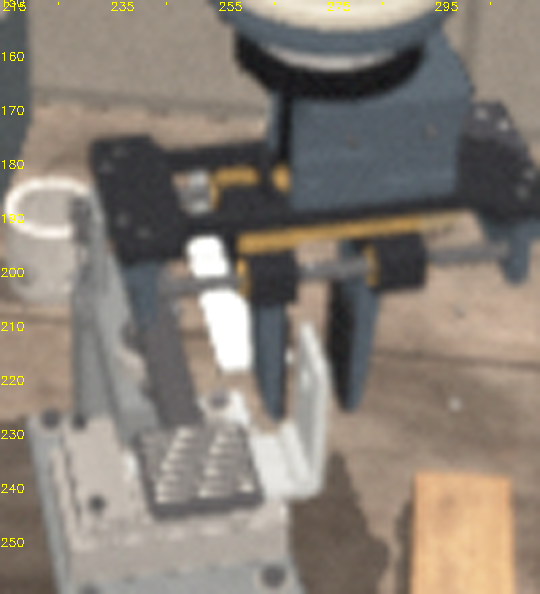

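The side view shows the upright between the two fingertips (crop x 265–360), with the gripper body above the lever. I'll close, withdraw and carry to the tray.

Run:
```python
from h import *
ctrl.command_gripper(0.0);st("closed");print("grasp",ctrl.current_grasp_force())
assert .03<ctrl.current_grip_width()<.09
c=ctrl.current_tool_pos();e=np.r_[d2(PY),0]
ctrl.move_l(c+[0,0,.002],vel=.03)
hit=ctrl.move_l(c-e*.085+[0,0,.002],vel=.06,contact_N=20);st("out");print(hit)
if not hit:
    ctrl.move_l(c-e*.085+[0,0,.09],vel=.15)
    a=np.radians(4.6);tc=np.array([.4578,-.2607]);g=tc-.0455*d2(a)
    p=np.r_[g,.173];M=pick(p,a);ctrl.goto(p,M);st("above tray")
    crop("top",320,190,80,75,7,"t3.png");crop("side",230,140,110,110,5,"s3.png")
```

```text
closed t 5.7 [0.4746 0.0034 0.0831] w 0.050 F [-1.7383 -0.5281  3.9406]
grasp 30.00080645084381
out t 7.5 [ 0.3945 -0.024   0.0851] w 0.054 F [ 0.3707  0.1176 -1.7509]
False
pick [(np.float64(27.48217883689741), 0), (np.float64(166.7183964264982), 1)]
above tray t 9.2 [ 0.4121 -0.2632  0.1724] w 0.055 F [ 1.0117  0.4047 -0.6476]
```

View pics/s3.png

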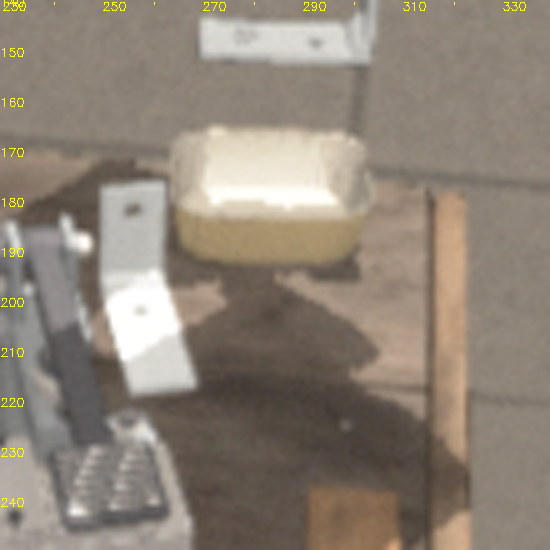

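The bracket is held level over the tray (crop 200–370 across, row 40), and the press is now empty. Lowering it in.

Run:
```python
from h import *
c=ctrl.current_tool_pos()
hit=ctrl.move_l([.4125,-.2643,.060],vel=.12,contact_N=10);st("mid");print(hit)
if not hit: hit=ctrl.move_l([.4125,-.2643,.0445],vel=.03,contact_N=6);st("low");print(hit)
crop("top",320,190,80,75,7,"t4.png");crop("side",240,155,90,60,7,"s4.png")
```

```text
mid t 10.3 [ 0.4128 -0.2645  0.0605] w 0.053 F [-0.5312  1.4931 -1.1122]
False
low t 10.8 [ 0.4123 -0.2642  0.0448] w 0.054 F [-1.0468 -0.2146  4.5579]
True
```

View pics/s4.png

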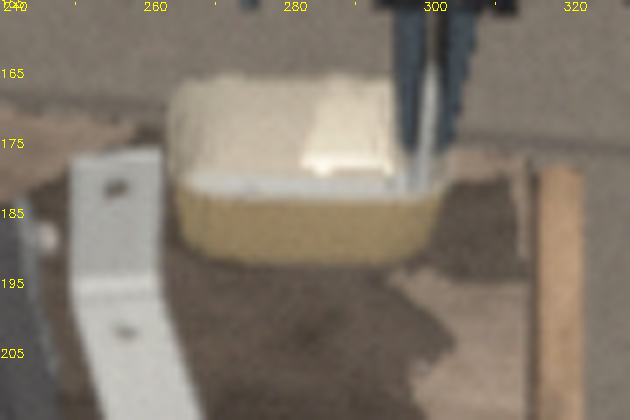

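The leg is on the tray floor: contact came at an underside height of 1.7 mm, against a floor at 2 mm. Next I release and go to the blank.

Run:
```python
from h import *
ctrl.command_gripper(.2);c=ctrl.current_tool_pos()
ctrl.move_l(c+[0,0,.10],vel=.15);st("up")
a=np.radians(108.1);g=np.array([.530,-.1912])
p=np.r_[g,.16];M=pick(p,a);ctrl.goto(p,M);ctrl.command_gripper(.3)
hit=ctrl.move_l(np.r_[g,H],vel=.08,contact_N=8);st("down");print(hit)
t=crop("top",290,180,110,85,5,"t5.png");s=crop("side",215,150,100,70,6,"s5.png")
cv2.imwrite("pics/m5.png",cv2.resize(np.vstack([cv2.resize(cv2.imread("pics/t5.png"),(600,464)),cv2.imread("pics/s5.png")]),(417,600)))
```

```text
up t 12.2 [ 0.4118 -0.2637  0.1441] w 0.200 F [ 0.0792  0.1704 -0.3518]
pick [(np.float64(89.7729647149004), 0), (np.float64(90.2270352850996), 1)]
down t 15.6 [ 0.5303 -0.1913  0.0434] w 0.302 F [0.0923 0.6095 0.3183]
False
```

View pics/m5.png

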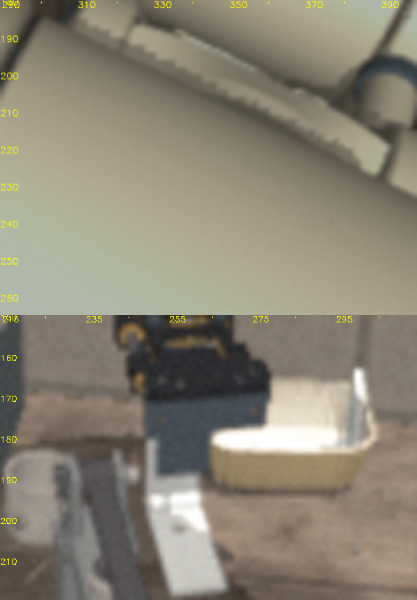

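The marked bracket stands in the tray with its upright end up at (360,410). The blank's upright lies between the fingers. I'll grip it and carry it to the mouth.

Run:
```python
from h import *
ctrl.command_gripper(0.0);st("closed");assert .03<ctrl.current_grip_width()<.09
c=ctrl.current_tool_pos();ctrl.move_l([c[0],c[1],.205],vel=.15)
M=R(PY)[0];p=P(-.0675-.085,0,.205);print(ctrl.ik(p,M) is not None)
ctrl.goto(p,M);ctrl.move_l(P(-.0675-.085,0,.040+H+.0025),vel=.12,contact_N=10);st("standoff")
crop("side",205,165,100,100,6,"s6.png");crop("top",205,170,100,90,6,"t6.png")
cv2.imwrite("pics/m6.png",cv2.resize(np.hstack([cv2.imread("pics/s6.png")[:540],cv2.imread("pics/t6.png")]),(800,360)))
# expected corners of free end / leg top face in side picture
for x,y,z in[(-.022-.085+.048,.018,.0475),(-.022-.085+.048,-.018,.0475),(-.022-.085-.043,.018,.0475),(-.07-.085,.018,.1125)]:
    print((x,y,z),proj("side",P(x,y,z)),proj("top",P(x,y,z)))
for x,y,z in[(-.058,.032,.04),(-.061,.056,.0)]:print("press",(x,y,z),proj("side",P(x,y,z)))
```

```text
closed t 16.2 [ 0.53   -0.1912  0.0431] w 0.049 F [ 0.3639 -0.1048  1.9429]
True
standoff t 20.2 [ 0.396  -0.0236  0.0859] w 0.051 F [ 1.1298  0.1287 -1.6338]
(-0.05900000000000001, 0.018, 0.0475) [267.4747 238.8815] [244.55   217.1862]
(-0.05900000000000001, -0.018, 0.0475) [264.104  228.7031] [258.7223 212.68  ]
(-0.15000000000000002, 0.018, 0.0475) [303.9865 234.087 ] [255.9018 253.3786]
(-0.15500000000000003, 0.018, 0.1125) [308.7717 213.5981] [256.1017 254.5166]
press (-0.058, 0.032, 0.04) [268.2865 245.3003]
press (-0.061, 0.056, 0.0) [271.0981 264.0838]
```

View pics/s6.png

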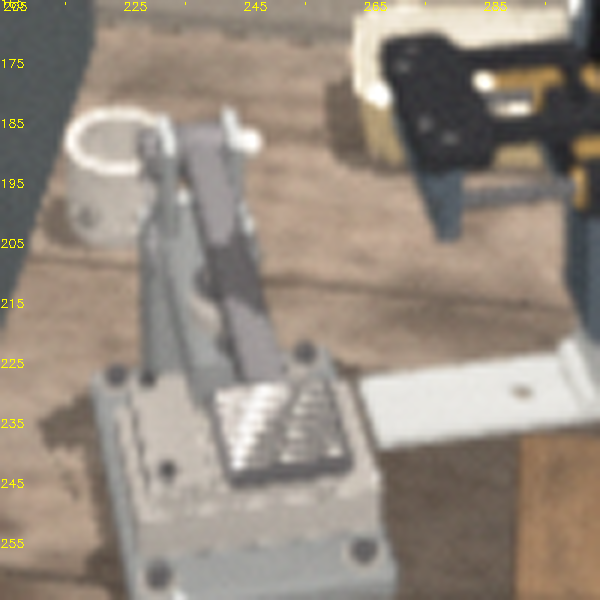

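The side view shows the leg's free end at crop (360,380)–(380,448), about 0.9 px above where it should be. That suggests a lateral offset of about -3 mm. I'll measure it on the leg's edges.

Run:
```python
from h import *
g=cv2.cvtColor(ctrl.read_camera("side"),cv2.COLOR_BGR2GRAY).astype(float)
def edge(col,v0,v1,sgn):
    v=np.arange(v0,v1);s=sgn*np.diff(g[v0:v1,col]);s[s<0]=0
    k=s.argmax();w=s[max(0,k-1):k+2];return (w*np.arange(max(0,k-1),max(0,k-1)+len(w))).sum()/w.sum()+v0+.5
def ypress(u,v,z):
    w=onz("side",u,v,z)[:2]-PO;e=d2(PY);return np.array([w@e,w@[-e[1],e[0]]])*1000
for c in range(270,295,3):
    a=edge(c,220,233,1);b=edge(c,231,246,-1)
    print(c,"far edge v %.2f"%a,ypress(c,a,.0475),"near v %.2f"%b,"top",ypress(c,b,.0475),"bottom",ypress(c,b,.0425))
print(g[224:248,275].astype(int))
for c in range(240,262,5):print("base/bed",c,g[238:268,c].astype(int))
```

```text
270 far edge v 226.68 [-74.9799 -22.4855] near v 239.14 top [-64.738   19.9292] bottom [-66.1598  15.032 ]
273 far edge v 226.34 [-82.5773 -22.3311] near v 238.38 top [-72.408   18.7398] bottom [-73.8856  13.834 ]
276 far edge v 225.83 [-90.3524 -22.8079] near v 238.22 top [-79.6118  19.5188] bottom [-81.1418  14.6187]
279 far edge v 225.49 [-97.9941 -22.6744] near v 237.53 top [-87.2795  18.5481] bottom [-88.8653  13.6409]
282 far edge v 225.22 [-105.5884  -22.2958] near v 237.32 top [-94.5588  19.1526] bottom [-96.1976  14.2498]
285 far edge v 224.70 [-113.4366  -22.7949] near v 237.15 top [-101.8153   19.8829] bottom [-103.5069   14.9854]
288 far edge v 224.39 [-121.0959  -22.5235] near v 236.51 top [-109.5116   19.0696] bottom [-111.2591   14.1662]
291 far edge v 223.89 [-128.9769  -22.9729] near v 236.19 top [-116.932    19.3277] bottom [-118.7335   14.4261]
294 far edge v 223.62 [-136.6387  -22.5821] near v 235.50 top [-124.7312   18.3387] bottom [-126.5894   13.43  ]
[156 161 193 227 232 231 230 230 230 230 231 228 223 211 173 108  97  93
  91  93  95  97  93  88]
base/bed 240 [160 182 183 181 185 192 178 165 167 165 178 189 184 172 170 166 165 167
 162 158 160 158 162 162 162 164 166 158 143 140]
base/bed 245 [244 236 243 204 210 134 115 103 131 163 171 176 169 170 169 169 166 162
 158 159 162 160 163 161 162 170 165 146 141 123]
base/bed 250 [142 138 132 130 110 102  98 123 157 172 177 172 168 171 167 171 172 171
 163 162 163 163 163 162 167 167 150 139 127 104]
base/bed 255 [148 151 147 149 108 100 105 142 172 189 195 173 171 171 170 170 166 160
 161 159 160 162 164 168 166 156 144 137 124 102]
base/bed 260 [153 175 190 119 103 102 142 177 166 169 173 170 170 172 169 165 159 155
 159 162 162 164 165 170 162 146 138 128  91  94]
```

The leg's edges are at press y -22.5 and about +14.4, a width of 37 mm against the true 36. So it is parallel but 4 mm off; the marked bracket had read +2 with the same camera. I'll shift +4.5 mm and feed.

Run:
```python
from h import *
M=R(PY)[0]
z=.040+H+.0025;L=.0045
ctrl.move_l(P(-.0675-.085,L,z),vel=.05,ori=M)
hit=ctrl.move_l(P(-.0675-.040,L,z),vel=.05,contact_N=8);st("in45");print(hit)
if not hit:
    hit=ctrl.move_l(P(-.0675-.006,L,z),vel=.04,contact_N=8);st("in79");print(hit)
if not hit:
    hit=ctrl.move_l(P(-.0675+.008,L,z),vel=.015,contact_N=8);st("end");print(hit)
w=ctrl.current_tool_pos()[:2]-PO;e=d2(PY);print("press xy",w@e,w@[-e[1],e[0]],ctrl.current_wrist_torque())
crop("side",205,165,100,100,6,"s7.png")
```

```text
in45 t 21.7 [ 0.4364 -0.0048  0.0855] w 0.052 F [ 0.8149 -0.2764 -1.3434]
False
in79 t 22.7 [0.4687 0.0062 0.0855] w 0.054 F [ 0.618  -0.264  -1.8794]
False
end t 23.3 [0.4755 0.0088 0.0851] w 0.056 F [-0.5726  0.3734 -1.3544]
True
press xy -0.06648561657919937 0.004837389861612291 [-0.0532  0.1062  0.057 ]
```

View pics/s7.png

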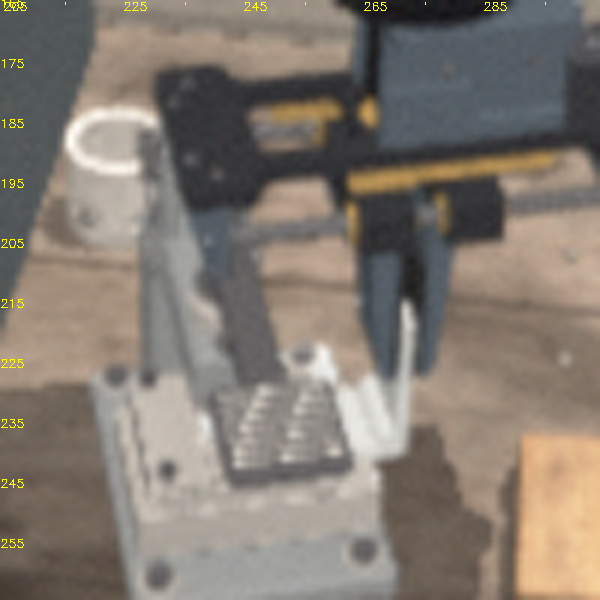

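The end stop was met at press x -66.5, where about -67.5 was expected. The upright is at the mouth just as the marked one was. Now I lower it onto the bed, release, and press it home low down with shut fingers.

Run:
```python
from h import *
e3=np.r_[d2(PY),0]
def px():
    w=ctrl.current_tool_pos()[:2]-PO;e=d2(PY);return np.array([w@e,w@[-e[1],e[0]]])
c=ctrl.current_tool_pos()
print(ctrl.move_l(c-[0,0,.004],vel=.015,contact_N=4));st("bed")
c=ctrl.current_tool_pos();print(ctrl.move_l(c+e3*.004,vel=.015,contact_N=6),px());st("pushed")
ctrl.command_gripper(.25);c=ctrl.current_tool_pos()
ctrl.move_l(c+[0,0,.06],vel=.15)
p=P(-.125,.004,c[2]+.06);ctrl.move_l(p,vel=.15)
ctrl.command_gripper(0);ctrl.move_l(P(-.125,.004,.047),vel=.15,contact_N=8);st("low")
print(ctrl.move_l(P(-.093,.004,.047),vel=.06,contact_N=4),px())
print(ctrl.move_l(P(-.070,.004,.047),vel=.015,contact_N=4),px());st("nudged")
ctrl.move_l(P(-.120,.004,.047),vel=.1)
ctrl.move_l(P(-.120,.004,.21),vel=.2)
p=P(0,.104,.21);M=pick(p,PY+np.pi/2*0);ctrl.goto(p,M);st("over pad")
crop("side",205,165,100,100,6,"s8.png")
```

```text
True
bed t 23.6 [0.4755 0.0087 0.0829] w 0.054 F [ 0.4599 -1.5928  1.3198]
True [-0.0665  0.0049]
pushed t 23.8 [0.4755 0.0088 0.0829] w 0.054 F [-1.5833 -1.8602  7.6412]
low t 26.6 [ 0.4206 -0.0109  0.0474] w 0.004 F [-0.6168  0.6616  0.0875]
True [-0.0949  0.0042]
True [-0.0951  0.0044]
nudged t 27.5 [ 0.4486 -0.0009  0.0467] w 0.005 F [ 0.1312  0.5664 -0.0524]
pick [(np.float64(16.44568621607703), 0), (np.float64(196.42489787199307), 1)]
over pad t 29.5 [0.5059 0.1244 0.2088] w 0.005 F [0.2248 0.0928 0.6869]
```

View pics/s8.png

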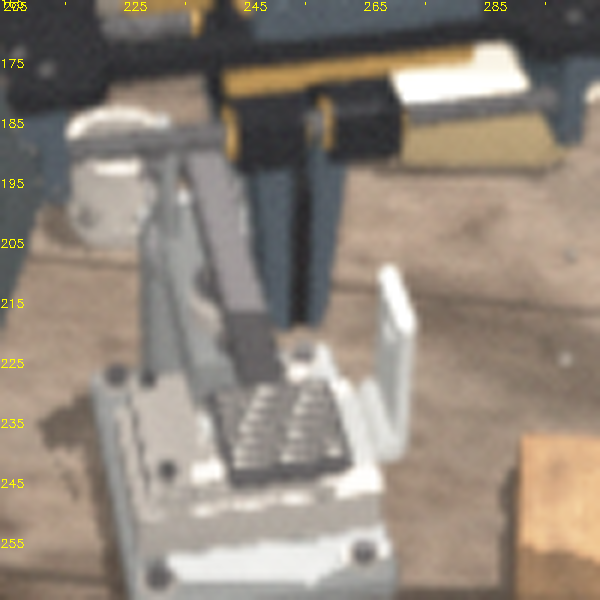

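The upright stands at the mouth (388,267)–(412,322) with the blank home; two pushes both stopped at x -66.5. The tool is over the pad, so I push the lever down.

Run:
```python
from h import *
print(ctrl.move_l(P(0,.104,.168),vel=.1,contact_N=10));st("near")
print(ctrl.move_l(P(0,.104,.150),vel=.03,contact_N=3));st("touch")
print(ctrl.move_l(P(0,.103,.100),vel=.04,contact_N=22));st("bottom")
ctrl.sleep(.3);st("hold")
print(ctrl.move_l(P(0,.104,.165),vel=.05));st("up")
ctrl.move_l(P(0,.104,.23),vel=.15);ctrl.goto(P(-.10,.16,.30),np.array(ctrl.current_eef_rot()));ctrl.sleep(.5)
crop("side",205,165,100,100,6,"s9.png");crop("top",182,144,210,118,3.8,"t9.png")
cv2.imwrite("pics/m9.png",np.vstack([cv2.resize(cv2.imread("pics/t9.png"),(500,281)),cv2.resize(cv2.imread("pics/s9.png"),(310,310)).copy() if 0 else cv2.copyMakeBorder(cv2.resize(cv2.imread("pics/s9.png"),(310,310)),0,0,0,190,0)]))
a,b=cv2.imread("pics/s8.png"),cv2.imread("pics/s9.png")
```

```text
False
near t 30.1 [0.5066 0.1237 0.1683] w 0.002 F [0.6717 0.0997 0.2591]
True
touch t 30.7 [0.5065 0.1242 0.1513] w 0.004 F [1.4932 0.2119 2.9002]
True
bottom t 31.5 [0.5073 0.1228 0.1175] w 0.003 F [-7.3688 -1.516  29.7051]
hold t 31.8 [0.5073 0.1228 0.1178] w 0.002 F [-6.0341 -2.813  25.2692]
False
up t 33.0 [0.5063 0.124  0.1646] w 0.006 F [-0.225   0.5202 -0.5945]
```

View pics/m9.png

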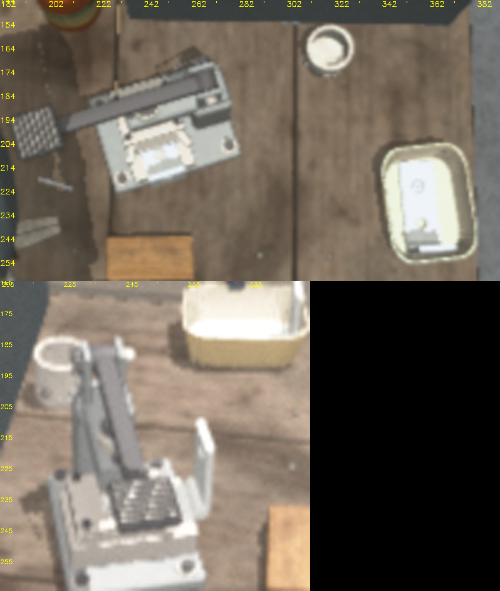

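Stop force was reached (25–30 N). The bottom height of 117.5 mm matches the tilted pad at 0.24 rad under the finger's inner edge, where 118 is expected. The picture shows the lever back up, the blank still home, the marked bracket flat in the tray (upright at (425,240)), and the piston and wood block where they were; the bottle and pliers are only partly in the frame.

```bash
python3 -c "
from bench import ctrl
print(ctrl.sign_off())"
```

```text
the job is handed in; nothing more can be done
None
```

The job is handed in, verdict unknown: marked bracket flat in the tray with its upright end up, blank home in the press, lever pushed to its stop once and back up, the piston and wood block look undisturbed, and I never sent the arm near the bottle and pliers but saw only part of them in the last picture.

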